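Start the camera and hold its telescoping post at the second stop

TASK

Film the open lamp housing over the clutter: on top of the camera's case press the green button to switch it on, then the red one to start recording, one at a time, letting each spring back. Then pinch the upright handgrip beside the camera so that its orange trigger is squeezed in, draw the telescoping post smoothly up past its first stop to the second, which is its full height, and do not disturb the loose things on the bench. Finish still holding it steady up there with the trigger squeezed and do not let go: the camera comes straight down again after the shot.

Things in the scene. Friction and masses are not known exactly. Their poses are not given: they have to be found in the camera images.
- post: telescoping camera post bolted to the bench; origin on the bench on the post's axis, z up, x the way the camera looks (away from the robot, turned up to 0.45 rad either way), y to the camera's left. Steel foot 130 mm across, 16 mm high; silver outer tube 37 mm across; a steel inner tube carries a black bracket with the camera above the axis and an upright grey handgrip 95 mm to its left (+y)
- case_top (a point): middle of the top of the blue camera case, on the post's axis, 214 mm above the bench while the post is down. The case is 112 mm along the post's y, 48 mm along x, 72 mm high; its lens reaches 60 mm in front (+x) of the axis
- head (a joint): height of inner tube, camera and grip over their lowest place, m, straight up: 0 down (start), 0.040 first stop, 0.080 second stop (hard end of travel). A latch pin locks it (2 mm play) at 0 and at each stop unless the trigger is squeezed; squeezed, it runs freely past the first stop. It weighs 0.5 to 0.9 kg and sinks if let go while unlocked; friction about 2.5 N
- trigger (a joint): travel of the orange trigger into the handgrip, towards the post's -x, m: 0 out (start), 0.008 fully squeezed; the latch pin is clear above 0.0055. Its spring takes about 3 N to start and 8.5 N fully in, and pushes it out again when released
- grip_mid (a point): where to pinch grip and trigger, from above, along the post's x: midway between the pads when squeezed, 202 mm above the bench while down. Grip's back face 14 mm behind it (-x); trigger's face 22 mm in front, 14 mm squeezed. Trigger 18 mm wide, from 36 mm below to 24 mm above this point; grip 26 mm wide (y), its top 34 mm above the point; 26 mm clear of the camera case
- power_top (a point): middle of the top of the green power button, on the case 30 mm to the left (+y) of the post's axis; 17 mm across, stands 10 mm above the case, 224 mm above the bench while down; pressed straight down
- record_top (a point): middle of the top of the red record button, same make, on the case 30 mm to the right (-y) of the post's axis; pressed straight down
- power (a joint): travel of the green button, m: 0 up, 0.005 fully down (1.4 N to start, 5 N fully down), counts as pressed above 0.003; springs back
- record (a joint): travel of the red button, m: as the green one
- lens_cap: black lens cap lying near the foot of the post on the robot's side, 64 mm across, 10 mm high; loose, not to be disturbed
- thumbscrew: copper knurled screw standing on its head near the foot of the post, head 24 mm across, 32 mm high; loose, not to be disturbed
- screwdriver: red-handled screwdriver, 180 mm long, lying to the right of the post; loose, not to be disturbed
- solder_spool: blue solder spool standing to the left of the post, 62 mm across, 42 mm high; loose, not to be disturbed
- multimeter: yellow multimeter, 150 x 76 x 45 mm, on the left; loose, not to be disturbed
- screw_jar: glass jar with a steel lid, 52 mm across, 70 mm high, on the right; loose, not to be disturbed
- parts_tray: grey divided tray, 160 x 110 x 32 mm, on the right; loose, not to be disturbed
- spray_can: blue spray can, 54 mm across, 170 mm high, on the left; loose, not to be disturbed

How it is judged:
By the outcome, as a careful person would: the job done as asked, in the order asked, and still so for the second after the job is handed in, while the arm keeps its last pose, push and grip.
It also fails if it takes over 42 s, if anything falls off the work surface, if the arm or the gripper's body presses on something with over 40 N, if the wrist force passes 120 N, or if a joint passes its speed limit or range.

ROBOT

A 7-joint arm with a two-finger parallel gripper is mounted at the origin on the work surface. World frame = base frame: x ahead of the robot, y to its left, z up, the work surface at z = 0. Lengths are in m, angles in rad, forces in N, time in s.
With the tool pointing down it reaches from about 0.4 to 0.85 m from the base axis. Payload 4.5 kg.
Tool frame: the origin (TCP) lies midway between the tips of the shut fingers; the grasp point (between the pads) lies 19 mm behind it; y points along the fingers, z is the direction in which the jaws open and shut, and the axes are right-handed (so a half turn about y gives the same grasp; the last joint's range is limited). The gripper opens to 88 mm and grips with 3 to 60 N. Pads are 18 mm wide; open, the fingers measure 123 mm over their backs; the gripper's body (75 mm by 187 mm) begins 45 mm behind the grasp point.
Start: joints at [1.341, 0.689, -0.195, 1.565, 0.157, 0.902, -0.215], TCP at [0.163, -0.603, 0.239] pointing down, gripper open.
Joint ranges: [-3.01, 3.01], [-0.46, 2.08], [-1.47, 1.51], [0.13, 2.56], [-1, 4.14], [0.04, 2.09], [-2.66, 2.66]. Speed limits (rad/s): [2.57, 2.57, 3.14, 3.14, 3.14, 3.14, 3.14].

INTERFACE

Orientations are given as a unit quaternion [x, y, z, w].
In Python, from plant import r, snapshot, get_calibration, job, boxes_of gives the robot as it stands. The module is installed in compiled form; this text tells all that it offers.
- The arm moves only by the shell command python3 -m handwheel 'ROWS' [OPENING] [FORCE]. ROWS is JSON, a list that holds one entry, the list of rows, each a list of 6 numbers: the shift along the tool's x, y, z as a fraction of full scale, then the turn, a rotation vector about the tool's x, y, z as a fraction of full scale. In form: [[[x, y, z, wx, wy, wz], ...]]. A call has 1 to 12 rows; each row is the pose to reach, as a shift and turn from the pose commanded when the call began, along the tool's axes at that moment, turning the shorter way round; what a row does not reach only later rows make up. Full scale, the value 1, is 100 cm for a shift and 180 degrees for a turn. A row lasts 1/12 s, in which the tool goes at most 41.7 mm and 7.16 degrees, less where a joint would pass 70% of its speed; a pose out of reach is approached as far as the arm can. A call with a number of a shift or a turn outside -1 to 1 is refused whole. A call with a gripper value outside its range is refused whole. OPENING is the opening, from -1 (shut) to 1 (fully open), set as the call begins (- or left out, the last holds). The fingers move at their own pace and stop on an object; FORCE is the grip in N (left out, the last holds). Time passes only in rows, so rows that repeat a pose let the fingers close. It gives the time, the measured TCP pose, the force and the opening at its end, in the units of the state.
- r.get_state(): the state, without advancing time (a new reading comes with each control period).
- snapshot(name): name is "scene" or "top"; returns the picture (420x560x3 uint8, red, green, blue); there is no depth.
- get_calibration(name): a dict with "fx", "fy", "cx", "cy" (pixels), "T" (4x4, takes a point from camera to world coordinates). Camera axes: x right, y down, z forward; pixel columns grow to the right and rows downward; lengths in m; the calibration is good to about 2 mm. A picture is of the moment at which its call begins. get_calibration takes no time and is no camera call.
- job.finish_job(): hands the job in, once; it reports no verdict.
Trained networks look in the newest picture that a camera, given by its name, has taken for a name from the list of things; names that differ only in an ending like _2 or _b are one class to them, and where a whole thing is asked for, a point or a joint stands for the part that bears it (a point fixed in the world has none). Each returns a list of dicts, best first, with "confidence" (0 to 1); they miss things now and then, are a little off and sometimes report something else, mostly with a low value. They report only what shows in the picture. A call takes as long as a camera call.
- boxes_of(thing, camera): "bbox" ([left, top, right, bottom] in pixels, round what is visible of it).
The state is a dict: "clock": time; "q": joint angles; "qd": joint speeds; "joint_torque": joint torques, N m; "tool_pos": TCP position; "eef_rot": TCP orientation; "contact_force": force on the tool from outside, world axes, zero at the start; "moment": the same for the moment, N m; "opening": opening from 0.0 (shut) to 1.0 (fully open).
Only numpy, scipy, OpenCV 4.12 (cv2) and the standard library are available. Lean on these libraries where they do the work, as an engineer would, in place of code of your own. Each camera call takes 0.05 s, during which the arm holds its last target. There are 200 camera calls.

## Working session

There is one attempt and no reset: what is moved stays moved. The work goes in short steps, Python scripts to look and compute and a shell command to move; the robot and the scene stay as the last step left them, time stands still between calls to the robot, and variables do not carry over. Pictures are saved under pics/ and viewed, about 8 in all and at most 12, crops included, and the job is handed in when it is done.

```bash
mkdir -p pics; cat > h.py <<'E'
import numpy as np,cv2
from plant import r,snapshot,get_calibration,job,boxes_of
from scipy.spatial.transform import Rotation as R
def proj(n,p):
    c=get_calibration(n);q=np.linalg.inv(c["T"])@np.append(p,1)
    return np.array([c["fx"]*q[0]/q[2]+c["cx"],c["fy"]*q[1]/q[2]+c["cy"]])
def ray(n,u,v):
    c=get_calibration(n);d=np.array([(u-c["cx"])/c["fx"],(v-c["cy"])/c["fy"],1]);T=c["T"]
    d=T[:3,:3]@d;return T[:3,3],d/np.linalg.norm(d)
def atz(n,u,v,z):
    o,d=ray(n,u,v);return o+d*(z-o[2])/d[2]
def tri(a,b):
    (o1,d1),(o2,d2)=ray("scene",*a),ray("top",*b)
    s=np.linalg.lstsq(np.c_[d1,-d2],o2-o1,rcond=None)[0]
    p,q=o1+d1*s[0],o2+d2*s[1];return (p+q)/2,np.linalg.norm(p-q)
E
python3 - <<'E'
from h import *
np.set_printoptions(precision=4,suppress=True)
for n in("scene","top"):
    cv2.imwrite(f"pics/{n}0.png",snapshot(n)[:,:,::-1])
    c=get_calibration(n);print(n,c["fx"],c["T"])
    for t in("power_top","record_top","grip_mid","trigger","case_top","spray_can"):
        print(t,[(np.round(b["bbox"],1),round(b["confidence"],2)) for b in boxes_of(t,n)[:2]])
s=r.get_state();print(s)
print(R.from_quat(s["eef_rot"]).as_matrix())
E
```

```text
scene 461.05679974824596 [[ 0.2468  0.8465 -0.4717  1.1477]
 [ 0.969  -0.2125  0.1256 -0.1757]
 [ 0.0061 -0.4881 -0.8728  1.3483]
 [ 0.      0.      0.      1.    ]]
power_top []
record_top []
grip_mid [(array([298.7, 207.8, 363.2, 241.1]), 0.67), (array([293.9, 200.7, 310.9, 214.4]), 0.43)]
trigger [(array([351.6, 223.3, 360.9, 235.7]), 0.57)]
case_top [(array([297.7, 208.4, 363.3, 245.5]), 0.69), (array([297.3, 209.2, 362.6, 270.3]), 0.47)]
spray_can [(array([416.4, 209.2, 450.2, 244.9]), 0.89), (array([294.5, 205.9, 361.1, 245. ]), 0.56)]
top 538.9699179107657 [[-0.0235 -0.991   0.1317  0.33  ]
 [-0.9996  0.0253  0.012  -0.0146]
 [-0.0152 -0.1314 -0.9912  1.5395]
 [ 0.      0.      0.      1.    ]]
power_top []
record_top [(array([267.5, 203.1, 299.1, 260.1]), 0.27)]
grip_mid [(array([195.4, 161.2, 262.1, 202.3]), 0.96), (array([ 98. , 158.7, 134.9, 192.6]), 0.5)]
trigger [(array([200. , 165. , 209.8, 169.9]), 0.59)]
case_top [(array([196.1, 164.1, 259.2, 200.9]), 0.79), (array([269.5, 205.8, 297.8, 257.4]), 0.41)]
spray_can []
{'clock': 0.7, 'q': array([ 1.3408,  0.6891, -0.1946,  1.5653,  0.1573,  0.9025, -0.2151]), 'qd': array([0.0019, 0.0004, 0.0004, 0.0007, 0.0001, 0.0017, 0.0005]), 'joint_torque': array([ -0.0009, -52.7373,  -1.2668, -15.3721,  -0.0519,  -0.0004,
         0.    ]), 'tool_pos': array([ 0.163 , -0.6034,  0.2388]), 'eef_rot': array([ 0.093 , -0.7009,  0.701 , -0.093 ]), 'contact_force': array([-0.2093, -0.3978, -0.5746]), 'moment': array([-0.0307,  0.0295,  0.0042]), 'opening': 0.9988355428392189}
[[-0.9654  0.      0.2608]
 [-0.2608 -0.0001 -0.9654]
 [-0.     -1.      0.0001]]
```

View pics/scene0.png

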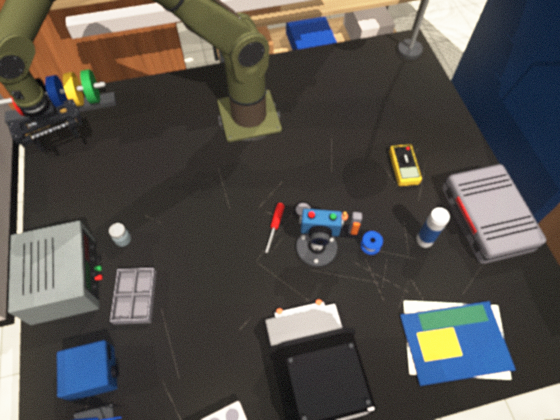

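View pics/top0.png

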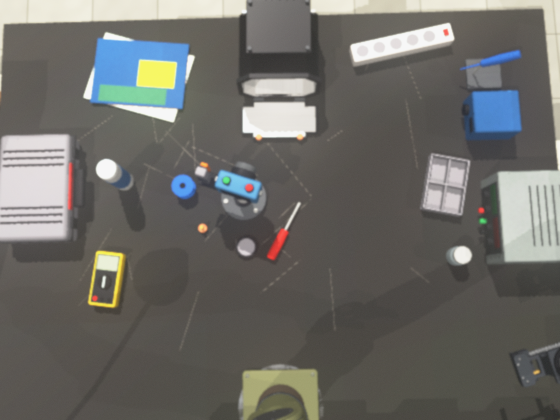

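```bash
python3 - <<'E'
from h import *
np.set_printoptions(precision=4,suppress=True)
I={n:cv2.imread(f"pics/{n}0.png") for n in("scene","top")}
roi={"scene":(285,195,380,275),"top":(180,150,280,265)}
P={}
for n,im in I.items():
    x0,y0,x1,y1=roi[n];c=im[y0:y1,x0:x1];h=cv2.cvtColor(c,cv2.COLOR_BGR2HSV)
    H,S,V=[h[...,i].astype(int) for i in range(3)]
    for k,m in dict(green=(H>40)&(H<85)&(S>110)&(V>60),red=((H<6)|(H>172))&(S>140)&(V>80),orange=(H>=6)&(H<20)&(S>110)&(V>90),blue=(H>95)&(H<125)&(S>90)&(V>70)).items():
        nn,l,st,ce=cv2.connectedComponentsWithStats(m.astype(np.uint8))
        for i in range(1,nn):
            if st[i,4]>=12: print(n,k,st[i],ce[i]+[x0,y0])
    cv2.imwrite(f"pics/{n}c.png",cv2.resize(c,None,fx=6,fy=6,interpolation=cv2.INTER_CUBIC)[:600])
a=[cv2.imread(f"pics/{n}c.png") for n in I]
hh=max(x.shape[0] for x in a);a=[cv2.copyMakeBorder(x,0,hh-x.shape[0],0,0,0) for x in a]
o=np.hstack(a);cv2.imwrite("pics/both.png",cv2.resize(o,(800,int(o.shape[0]*800/o.shape[1]))));print(800/o.shape[1]*6)
E
```

```text
scene green [45 18  7  7 36] [332.5278 216.2222]
scene red [23 17  7  6 33] [310.9091 214.4545]
scene orange [57 16  7 10 51] [345.098 215.549]
scene orange [ 65  27  11  13 101] [355.1089 227.9802]
scene blue [ 16  13  41  29 719] [321.235  220.5327]
scene blue [ 75  35  20  26 406] [370.399  242.2562]
top green [43 27  7  7 43] [225.8837 179.8837]
top red [66 35  7  6 35] [248.7714 187.4286]
top red [ 87  81  13  29 199] [274.3166 248.0955]
top orange [20 12 10  9 44] [204.8636 165.1818]
top orange [18 74 10  9 59] [202.4746 228.0339]
top blue [ 34  20  48  32 779] [237.611  185.0347]
top blue [  0  24  17  26 335] [186.7582 186.6418]
4.102564102564102
```

View pics/both.png

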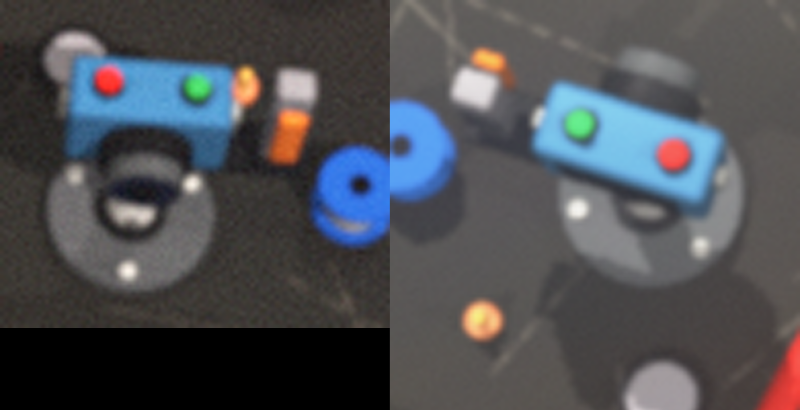

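```bash
python3 - <<'E'
from h import *
np.set_printoptions(precision=4,suppress=True)
g,eg=tri((332.5,216.2),(225.9,179.9));rd,er=tri((310.9,214.45),(248.8,187.4));t,et=tri((357.4,215.7),(200.7,171.4))
print("green",g,eg,"red",rd,er,"griptop",t,et)
for z,p in((.224,"buttons"),):
    a=[atz("scene",332.5,216.2,z),atz("top",225.9,179.9,z)];b=[atz("scene",310.9,214.45,z),atz("top",248.8,187.4,z)]
    print(a,b)
G=(a[0]+a[1])/2;B=(b[0]+b[1])/2
gt=(atz("scene",357.4,215.7,.236)+atz("top",200.7,171.4,.236))/2
print("fixed z",G,B,gt)
y=(G-B)[:2];print("sep",np.linalg.norm(y));y/=np.linalg.norm(y);x=np.array([y[1],-y[0]])
c=(G+B)[:2]/2;print("yaw",np.arctan2(x[1],x[0]),"axis",c,"grip pred",c+.095*y, "from blob rel (x,y)",x@(gt[:2]-c),y@(gt[:2]-c))
E
```

```text
green [0.5949 0.1214 0.2182] 0.0008159662515110744 red [0.5745 0.0647 0.2175] 0.0006518070776471382 griptop [0.6159 0.1839 0.2305] 0.0020100354339339863
[array([0.5976, 0.1195, 0.224 ]), array([0.5938, 0.1212, 0.224 ])] [array([0.5777, 0.063 , 0.224 ]), array([0.5734, 0.0646, 0.224 ])]
fixed z [0.5957 0.1204 0.224 ] [0.5756 0.0638 0.224 ] [0.6166 0.1826 0.236 ]
sep 0.06008878149676584
yaw -0.3422324201058365 axis [0.5857 0.0921] grip pred [0.6175 0.1816] from blob rel (x,y) -0.0012703293273180303 0.09567983320526895
```

```bash
cat >> h.py <<'E'
def to(p,yaw=-.342):
    s=r.get_state();M=R.from_quat(s["eef_rot"]).as_matrix()
    z=np.array([np.cos(yaw),np.sin(yaw),0]);y=np.array([0,0,-1.]);W=np.c_[np.cross(y,z),y,z]
    print(f't={s["clock"]:.2f} tcp',np.round(s["tool_pos"],4),'F',np.round(s["contact_force"],2),'op',round(s["opening"],3),'shift',np.round(M.T@(np.array(p)-s["tool_pos"]),4),'turn',np.round(R.from_matrix(M.T@W).as_rotvec()/np.pi,4))
E
python3 -c "from h import *;to([.5955,.1205,.29])"
python3 -m handwheel '[[[0,-0.03,0,0,0,0],[0,-0.06,0,0,-0.01,0],[-0.025,-0.06,-0.024,0,-0.03,0],[-0.05,-0.06,-0.048,0,-0.06,0],[-0.08,-0.06,-0.077,0,-0.09,0],[-0.11,-0.06,-0.106,0,-0.12,0],[-0.14,-0.06,-0.135,0,-0.15,0],[-0.17,-0.06,-0.164,0,-0.18,0],[-0.2,-0.06,-0.193,0,-0.2,0],[-0.23,-0.06,-0.222,0,-0.22,0],[-0.26,-0.06,-0.251,0,-0.23,0],[-0.29,-0.06,-0.28,0,-0.24,0]]]' -1 20
python3 -c "from h import *;to([.5955,.1205,.29])"
```

```text
t=0.70 tcp [ 0.163  -0.6034  0.2388] F [-0.21 -0.4  -0.57] op 0.999 shift [-0.6063 -0.0513 -0.5861] turn [-0.     -0.3072  0.    ]
clock: 1.7
tool_pos: [0.3704, -0.2562, 0.299]
eef_rot: [0.345, -0.617, 0.618, -0.345]
contact_force: [0.7, 0.1, 0.4]
opening: 0.116
t=1.70 tcp [ 0.3704 -0.2562  0.299 ] F [0.69 0.1  0.4 ] op 0.116 shift [-0.4388  0.0089 -0.0058] turn [-0.0003 -0.0668  0.0001]
```

```bash
python3 -m handwheel '[[[-0.04,0,0,0,-0.01,0],[-0.08,0,-0.001,0,-0.02,0],[-0.12,0,-0.002,0,-0.03,0],[-0.16,0,-0.003,0,-0.04,0],[-0.2,0,-0.003,0,-0.05,0],[-0.24,0,-0.004,0,-0.06,0],[-0.28,0,-0.004,0,-0.067,0],[-0.32,0,-0.005,0,-0.067,0],[-0.36,0,-0.005,0,-0.067,0],[-0.4,0,-0.006,0,-0.067,0],[-0.43,0.005,-0.006,0,-0.067,0],[-0.439,0.009,-0.006,0,-0.067,0]]]'
python3 -m handwheel '[[[0,0.01,0,0,0,0],[0,0.02,0,0,0,0],[0,0.02,0,0,0,0],[0,0.02,0,0,0,0]]]'
python3 - <<'E'
from h import *
to([.5955,.1205,.224])
A=[]
for n,(u,v) in dict(scene=(330,215),top=(228,180)).items():
    c=snapshot(n)[v-40:v+40,u-50:u+50,::-1];A.append(cv2.resize(c,None,fx=4,fy=4,interpolation=2))
cv2.imwrite("pics/close1.png",np.hstack(A))
p=r.get_state()["tool_pos"];print([proj(n,p) for n in("scene","top")])
E
```

```text
clock: 2.7
tool_pos: [0.5966, 0.1254, 0.2897]
eef_rot: [-0.408, 0.578, -0.576, 0.411]
contact_force: [-0.3, 0.7, 0.2]
opening: 0.005
clock: 3.03
tool_pos: [0.5942, 0.1161, 0.2688]
eef_rot: [0.408, -0.578, 0.579, -0.406]
contact_force: [0.6, -0.1, 0.3]
opening: 0.005
t=3.03 tcp [0.5942 0.1161 0.2688] F [ 0.61 -0.13  0.32] op 0.005 shift [-0.0047  0.0447 -0.0002] turn [ 0.0005 -0.001   0.001 ]
[array([333.13547112, 207.45756535]), array([225.59867947, 175.62675104])]
```

View pics/close1.png

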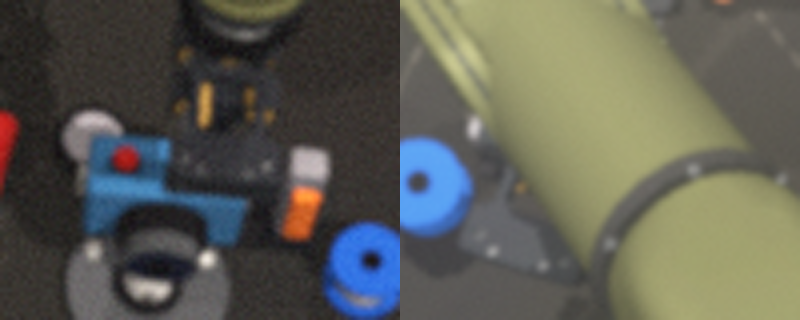

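```bash
python3 -m handwheel '[[[-0.004,0.02,0,0,0,0],[-0.004,0.036,0,0,0,0],[-0.004,0.042,0,0,0,0],[-0.004,0.0465,0,0,0,0],[-0.004,0.049,0,0,0,0],[-0.004,0.049,0,0,0,0],[-0.004,0.049,0,0,0,0]]]'; python3 -c "from h import *;to([.5955,.1205,.224])"
```

```text
clock: 3.72
tool_pos: [0.5967, 0.1222, 0.2216]
eef_rot: [0.407, -0.578, 0.578, -0.407]
contact_force: [-2.8, -1.2, 3.8]
opening: 0.007
t=3.72 tcp [0.5967 0.1222 0.2216] F [-2.76 -1.17  3.81] op 0.007 shift [ 0.002  -0.0024 -0.0006] turn [-0.0003 -0.0003  0.0001]
```

```bash
python3 -m handwheel '[[[0.002,0.002,0,0,0,0],[0.002,0.004,0,0,0,0],[0.002,0.004,0,0,0,0],[0.002,0.004,0,0,0,0]]]'; python3 -c "from h import *;to([.5955,.1205,.224])"
```

```text
clock: 4.05
tool_pos: [0.5969, 0.1221, 0.2193]
eef_rot: [0.406, -0.578, 0.578, -0.409]
contact_force: [-4.2, -0.3, 14.1]
opening: 0.007
t=4.05 tcp [0.5969 0.1221 0.2193] F [-4.19 -0.25 14.11] op 0.007 shift [ 0.002  -0.0047 -0.0008] turn [-0.001 -0.    -0.001]
```

```bash
python3 -m handwheel '[[[0,-0.015,0,0,0,0],[0,-0.034,0,0,0,0],[0.01,-0.034,0,0,0,0],[0.03,-0.034,0,0,0,0],[0.05,-0.034,0,0,0,0],[0.06,-0.034,0,0,0,0],[0.06,-0.034,0,0,0,0],[0.06,-0.034,0,0,0,0],[0.06,-0.034,0,0,0,0]]]'; python3 - <<'E'
from h import *
to([.5755,.064,.224])
u,v=325,220
cv2.imwrite("pics/close2.png",cv2.resize(snapshot("scene")[v-40:v+40,u-50:u+50,::-1],None,fx=5,fy=5,interpolation=2))
E
```

```text
clock: 4.8
tool_pos: [0.5761, 0.0656, 0.2507]
eef_rot: [-0.407, 0.578, -0.577, 0.408]
contact_force: [0.7, 0.3, 0.2]
opening: 0.005
t=4.80 tcp [0.5761 0.0656 0.2507] F [0.72 0.28 0.21] op 0.005 shift [0.0017 0.0267 0.    ] turn [-0.      0.0002 -0.0005]
```

View pics/close2.png

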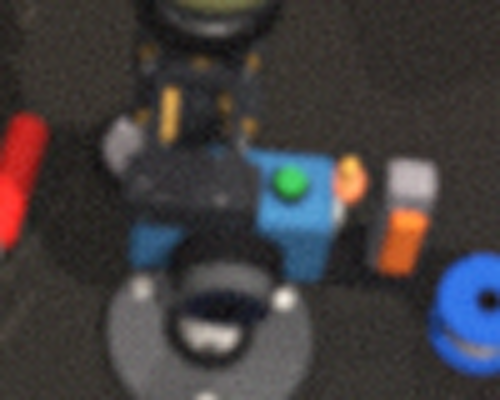

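The picture shows the green button free again at (290,182), and the shut gripper over the red one at about (195,185). I'll press red.

```bash
python3 -m handwheel '[[[0.001,0.01,0,0,0,0],[0.001,0.02,0,0,0,0],[0.001,0.026,0,0,0,0],[0.001,0.03,0,0,0,0],[0.001,0.033,0,0,0,0],[0.001,0.0345,0,0,0,0],[0.001,0.0345,0,0,0,0],[0.001,0.0345,0,0,0,0]]]'; python3 -c "from h import *;to([.617,.1818,.29])"
```

```text
clock: 5.52
tool_pos: [0.5748, 0.0637, 0.2191]
eef_rot: [0.408, -0.577, 0.578, -0.408]
contact_force: [-9.0, -2.1, 24.9]
opening: 0.007
t=5.52 tcp [0.5748 0.0637 0.2191] F [-8.97 -2.1  24.93] op 0.007 shift [-1.254e-01 -7.100e-02  1.000e-04] turn [-0.0003 -0.0001  0.0002]
```

```bash
python3 -m handwheel '[[[0,-0.02,0,0,0,0],[0,-0.045,0,0,0,0],[0,-0.074,0,0,0,0],[-0.02,-0.074,0,0,0,0],[-0.05,-0.074,0,0,0,0],[-0.08,-0.074,0,0,0,0],[-0.11,-0.074,0,0,0,0],[-0.125,-0.074,0,0,0,0],[-0.125,-0.074,0,0,0,0],[-0.125,-0.074,0,0,0,0],[-0.125,-0.074,0,0,0,0]]]' 1 30; python3 - <<'E'
from h import *
to([.617,.1818,.183])
u,v=335,220
a=cv2.resize(snapshot("scene")[v-40:v+40,u-50:u+50,::-1],None,fx=4,fy=4,interpolation=2)
b=cv2.resize(snapshot("top")[140:220,170:270,::-1],None,fx=4,fy=4,interpolation=2)
cv2.imwrite("pics/close3.png",np.hstack([a,b]))
E
```

```text
clock: 6.43
tool_pos: [0.6172, 0.1793, 0.2896]
eef_rot: [0.408, -0.578, 0.579, -0.406]
contact_force: [-0.7, -0.2, 0.0]
opening: 0.813
t=6.43 tcp [0.6172 0.1793 0.2896] F [-0.74 -0.18  0.  ] op 0.813 shift [-0.0025  0.1066 -0.001 ] turn [ 0.0001 -0.0005  0.0007]
```

View pics/close3.png

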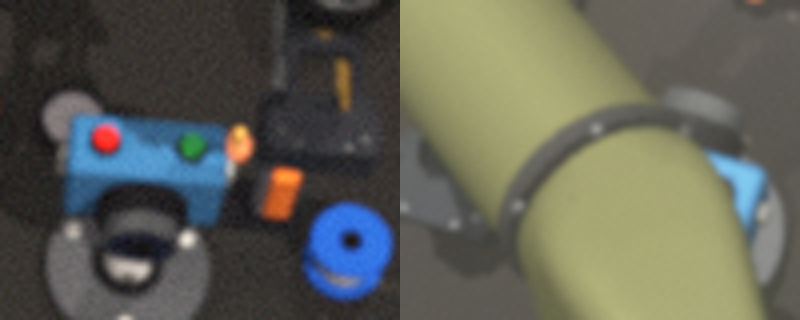

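```bash
python3 -m handwheel '[[[-0.002,0,-0.001,0,0,0],[-0.002,0.005,-0.001,0,0,0],[-0.002,0.02,-0.001,0,0,0],[-0.002,0.035,-0.001,0,0,0],[-0.002,0.05,-0.001,0,0,0],[-0.002,0.065,-0.001,0,0,0],[-0.002,0.08,-0.001,0,0,0],[-0.002,0.095,-0.001,0,0,0],[-0.002,0.104,-0.001,0,0,0],[-0.002,0.106,-0.001,0,0,0],[-0.002,0.106,-0.001,0,0,0],[-0.002,0.106,-0.001,0,0,0]]]' 1 25; python3 -c "from h import *;to([.617,.1818,.183])"
```

```text
clock: 7.53
tool_pos: [0.6175, 0.1835, 0.1849]
eef_rot: [0.407, -0.578, 0.578, -0.408]
contact_force: [0.3, -0.9, -0.2]
opening: 1.0
t=7.53 tcp [0.6175 0.1835 0.1849] F [ 0.29 -0.9  -0.17] op 1.0 shift [0.0017 0.0019 0.0001] turn [-0.0003 -0.0002 -0.0003]
```

```bash
python3 -m handwheel '[[[0.001,0.001,0,0,0,0],[0.001,0.001,0,0,0,0],[0.001,0.001,0,0,0,0],[0.001,0.001,0,0,0,0],[0.001,0.001,0,0,0,0],[0.001,0.001,0,0,0,0],[0.001,0.001,0,0,0,0],[0.001,0.001,0,0,0,0],[0.001,0.001,0,0,0,0],[0.001,0.001,0,0,0,0]]]' -1 35; python3 -c "from h import *;to([.617,.1818,.183])"
```

```text
clock: 8.37
tool_pos: [0.6191, 0.1816, 0.1835]
eef_rot: [0.406, -0.577, 0.579, -0.409]
contact_force: [7.2, -1.1, -2.9]
opening: 0.3
t=8.37 tcp [0.6191 0.1816 0.1835] F [ 7.21 -1.05 -2.86] op 0.3 shift [ 0.0005  0.0005 -0.002 ] turn [-0.0013 -0.0003 -0.0004]
```

```bash
python3 -m handwheel '[[[0,0,0.001,0,0,0],[0,0,0.002,0,0,0],[0,-0.002,0.002,0,0,0],[0,-0.005,0.002,0,0,0],[0,-0.009,0.002,0,0,0],[0,-0.013,0.002,0,0,0],[0,-0.017,0.002,0,0,0],[0,-0.021,0.002,0,0,0],[0,-0.025,0.002,0,0,0],[0,-0.029,0.002,0,0,0]]]'; python3 -c "from h import *;to([.617,.1818,.263])"
```

```text
clock: 9.2
tool_pos: [0.619, 0.1816, 0.211]
eef_rot: [0.408, -0.578, 0.578, -0.408]
contact_force: [5.5, 0.7, -10.6]
opening: 0.296
t=9.20 tcp [0.619  0.1816 0.211 ] F [  5.5    0.74 -10.64] op 0.296 shift [ 0.0005 -0.052  -0.002 ] turn [-0.0001  0.0001 -0.    ]
```

```bash
python3 -m handwheel '[[[0,-0.004,0,0,0,0],[0,-0.009,0,0,0,0],[0,-0.014,0,0,0,0],[0,-0.019,0,0,0,0],[0,-0.024,0,0,0,0],[0,-0.029,0,0,0,0],[0,-0.034,0,0,0,0],[0,-0.039,0,0,0,0],[0,-0.043,0,0,0,0],[0,-0.046,0,0,0,0],[0,-0.048,0,0,0,0],[0,-0.049,0,0,0,0]]]'; python3 -c "from h import *;to([.617,.1818,.263])"
python3 -m handwheel '[[[0,-0.001,0,0,0,0],[0,-0.002,0,0,0,0],[0,-0.003,0,0,0,0],[0,-0.003,0,0,0,0],[0,-0.003,0,0,0,0]]]'; python3 -c "from h import *;to([.617,.1818,.263])"
```

```text
clock: 10.2
tool_pos: [0.619, 0.1815, 0.26]
eef_rot: [0.408, -0.578, 0.578, -0.408]
contact_force: [5.9, 0.6, -9.9]
opening: 0.297
t=10.20 tcp [0.619  0.1815 0.26  ] F [ 5.91  0.61 -9.94] op 0.297 shift [ 0.0004 -0.003  -0.002 ] turn [-0.0001  0.0001 -0.    ]
clock: 10.62
tool_pos: [0.619, 0.1815, 0.2629]
eef_rot: [0.408, -0.578, 0.578, -0.408]
contact_force: [5.5, -0.5, -9.3]
opening: 0.295
t=10.62 tcp [0.619  0.1815 0.2629] F [ 5.45 -0.55 -9.26] op 0.295 shift [ 0.0004 -0.0001 -0.002 ] turn [-0.0001  0.0001  0.    ]
```

Not yet at the hard stop. I'll go up in small steps until the force rises.

```bash
python3 -m handwheel '[[[0,-0.0007,0,0,0,0],[0,-0.0014,0,0,0,0],[0,-0.002,0,0,0,0],[0,-0.002,0,0,0,0],[0,-0.002,0,0,0,0]]]'; python3 -c "from h import *;to([.617,.1818,.263])"
```

```text
clock: 11.03
tool_pos: [0.619, 0.1816, 0.2636]
eef_rot: [-0.408, 0.578, -0.578, 0.408]
contact_force: [7.9, 1.5, -16.0]
opening: 0.296
t=11.03 tcp [0.619  0.1816 0.2636] F [  7.93   1.47 -16.01] op 0.296 shift [ 0.0004  0.0006 -0.002 ] turn [0.0001 0.0001 0.0001]
```

```bash
python3 -m handwheel '[[[0,0,0,0,0,0],[0,0,0,0,0,0],[0,0,0,0,0,0],[0,0,0,0,0,0],[0,0,0,0,0,0],[0,0,0,0,0,0]]]'; python3 - <<'E'
from h import *
to([.617,.1818,.263])
im=snapshot("scene")[:,:,::-1];cv2.imwrite("pics/end.png",cv2.resize(im[140:290,230:430],None,fx=4,fy=4,interpolation=2))
E
```

```text
clock: 11.53
tool_pos: [0.619, 0.1816, 0.2636]
eef_rot: [-0.408, 0.578, -0.578, 0.408]
contact_force: [7.5, 1.8, -15.2]
opening: 0.3
t=11.53 tcp [0.619  0.1816 0.2636] F [  7.55   1.79 -15.16] op 0.3 shift [ 0.0004  0.0006 -0.002 ] turn [0.0001 0.0001 0.0001]
```

View pics/end.png

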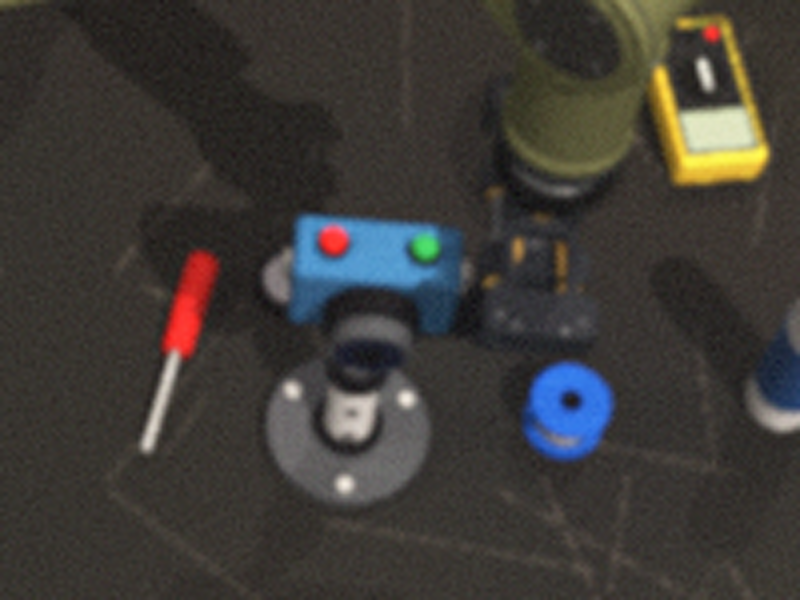

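The picture shows the head raised with the inner tube out at (350,410). Both buttons are up, at (333,240) and (425,247). The gripper is holding the grip at (540,300), and the spool, screwdriver and multimeter haven't moved. I'll hand in.

```bash
python3 -c "from h import *;print(job.finish_job())"
```

```text
the job is handed in; nothing more can be done
None
```

The camera is switched on and recording. The arm is holding the post at its full height with the trigger squeezed. I handed the job in at about 11.5 s, and no verdict is reported.

- **Buttons:** I pressed green and then red until each bottomed out, at about 14 N and 25 N on the wrist. Pictures show each one sprung back up.
- **Trigger:** the fingers closed to about 26 mm at a 35 N grip, just under the 28 mm of the squeezed grip, so the trigger is fully in. The post also rose freely past its first stop.
- **Height:** the tool rose 80.1 mm. The upward pull then went from 9 N to 16 N with almost no further movement, which marks the hard end of travel.
- **Holding:** the pose and grip were steady for the half second I watched before handing in.
- **Loose things:** in the last picture the screwdriver, spool and multimeter are unmoved, and the visible parts of the lens cap and spray can look undisturbed. I did not check the tray and jar in a later picture, but the arm crossed the bench with its tool at about 0.30 m. The thumbscrew was hidden at the end, and I last saw it in place just before the grasp.
- **Sideways force:** a steady push of about 7 N along the grip remained, most likely because the grasp sits about 2 mm off centre. I left it.

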